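# Swing the fixture plate home and clamp it

## Task

On the inspection fixture, throw the over-centre clamp handle over to release the swing plate, put the loose steel setting block that is in the plate's way into the open tray, and push the plate round about its pivot until it is fully home against the two stop pins. Then throw the clamp handle back over to lock it. Never turn the plate while the clamp is on, and leave the two black cylinders and the ring gauge where they stand.

Things in the scene. Friction and masses are not known exactly. Their poses are not given: they have to be found in the camera images.
- fixture: Fixed grey cast slab, 200 (its x) by 310 (its y) by 20 mm high, lying on the table; origin at the centre of its underside, z up. In its frame the plate's pivot is at (50, -60) mm and the clamp's hinge at (50, -125) mm. Two steel stop pins, 14 mm diameter, stand at (92, 0) and (92, 95), their tops 42 mm above the table. It is placed and turned afresh each time; all mm offsets in the entries for the swing plate and the clamp are in this frame.
- swing (a joint): Swing plate's angle (rad). 0: fully home, the plate's long axis along fixture +y from the pivot and its +x edge against both stop pins (hard stop). Positive: free end swung towards fixture -x; up to 1.1. Starts 0.7 to 1.0. The pivot is stiff: the plate stays where it is left, and a push of about 3 N at its free end turns it. The clamp does not physically resist turning in this model, but turning the plate with the clamp on is a fault.
- swing_end (a point): Middle of the free end's edge of the swing plate, mid-thickness; axes turn with the plate (y from pivot to free end). Aluminium plate 200 long (20 mm behind the pivot to 180 mm beyond), 70 wide (35 mm each side of the pivot line), 20 thick: underside 22, top 42 mm above the table. It carries a fixed dark flange casting, 58 mm diameter, 85 mm from the pivot, top 74 mm above the table, and a round steel hub 36 mm diameter over the pivot, top 50 mm above the table.
- clamp (a joint): Clamp handle's angle (rad). 0: on (jaw down on the pivot hub, handle leaning towards fixture +y, 0.6 rad from upright). 1.2: off (jaw raised, handle leaning 0.6 rad towards fixture -y). It swings in the fixture's y-z plane about an axis along fixture x; over-centre: beyond about upright it falls by itself to the nearer end and stays. 1 to 2 N at the knob moves it. Starts on.
- clamp_hinge (a point): Hinge of the clamp, fixed, 72 mm above the table, at (50, -125) mm on the fixture, between two steel cheeks whose tops are 82 mm above the table and 34 mm apart over their outsides.
- clamp_knob (a point): Centre of the black ball knob, 30 mm diameter, at the end of the 12 mm thick clamp handle, 100 mm from the hinge; 155 mm above the table at either end of the swing, 172 mm when upright. The jaw is a 14 mm thick arm 65 mm long on the same rocker, pointing to fixture +y when on.
- block_center (a point): Centre of the loose steel setting block, 75 (its x) by 25 (its y) by 50 mm (z, up), about 0.6 kg; stands on edge on the fixture slab where the plate has to go, so its top is at first 70 mm above the table. Any yaw within 0.6 rad of the fixture's.
- tray: Fixed grey open tray, 170 (its x) by 130 (its y) by 30 mm high outside, walls and floor 5 mm; origin at the centre of its underside, z up. On the left or on the right of the fixture.
- holeblock: Fixed aluminium hole block, 150 (its x) by 110 by 50 mm high, on the other side of the fixture from the tray: an obstacle. Origin at the centre of its underside.
- master_a_center (a point): Centre of a loose black cylinder, 62 mm diameter, 65 mm high plus 11 mm pins on top, standing on the fixture slab (pin tops 96 mm above the table) near the clamp: leave it alone.
- master_b_center (a point): Centre of another such black cylinder, standing on the table just beyond the fixture (pin tops 76 mm above the table): leave it alone.
- ringgauge: Loose steel ring gauge, 80 mm outside, 56 mm inside diameter, 25 mm high, lying on top of the hole block: leave it alone. Origin at the centre of its underside.
Things that resemble listed ones, but are neither listed nor needed, are in the scene too. Several things look just like the tray: the one meant starts farthest from the robot's base.

How it is judged:
By the outcome, as a careful person would: the job done as asked, in the order asked, and still so for the second after the job is handed in, with the robot touching nothing.
It also fails if it takes over 72 s, if anything falls off the work surface, if the arm or the gripper's body presses on something with over 40 N, if the wrist force passes 120 N, or if a joint passes its speed limit or range.

## Robot

A 6-joint arm with a two-finger parallel gripper is mounted at the origin on the work surface. World frame = base frame: x ahead of the robot, y to its left, z up, the work surface at z = 0. Lengths are in m, angles in rad, forces in N, time in s.
With the tool pointing down it reaches from about 0.4 to 0.925 m from the base axis. Payload 12.5 kg.
Tool frame: the origin (TCP) lies on the centre line of the jaws, within the pads' length; the fingertips stand ahead of it and the grasp point (between the pads) lies 6 mm ahead of it (bot.tcp_to_tips is the z of the fingertips in the tool frame, in m); z points along the fingers, y is the line along which they close (so a half turn about z gives the same grasp; the last joint's range is limited). The gripper opens to 95 mm and grips with 3 to 60 N. Pads are 20 mm wide; open, the fingers measure 119 mm over their backs; the gripper's body (75 mm by 180 mm) begins 59 mm behind the grasp point.
Start: joints at [-1.248, 0.491, 1.559, -0, 1.092, -0.106], TCP at [0.26, -0.568, 0.2] pointing down, gripper open.
Joint ranges: [-3.1, 3.1], [-0.84, 2.19], [0.05, 2.79], [-1.13, 4.28], [0.06, 2.93], [-2.69, 2.69]. Speed limits (rad/s): [2.22, 2.22, 2.79, 3.14, 3.14, 3.14].

## Interface

Orientations are given as a unit quaternion [w, x, y, z].
In Python, from workcell import bot gives the robot as it stands. The module is installed in compiled form; this text tells all that it offers.
- The arm moves only by the shell command python3 -m handwheel 'ROWS' [OPENING] [FORCE]. ROWS is JSON, a list that holds one entry, the list of rows, each a list of 6 numbers: the shift along the tool's x, y, z in mm, then the turn, a rotation vector about the tool's x, y, z in degrees. In form: [[[x, y, z, ax, ay, az], ...]]. A call has 1 to 20 rows; each row is the pose to reach, as a shift and turn from the pose commanded when the call began, along the tool's axes at that moment; what a row does not reach only later rows make up. A row lasts 1/12 s, in which the tool goes at most 41.7 mm and 7.16 degrees, less where a joint would pass 70% of its speed; a pose out of reach is approached as far as the arm can. A call with a gripper value outside its range is refused whole. OPENING is the closure, from -1 (fully open) to 1 (shut), set as the call begins (- or left out, the last holds). The fingers move at their own pace and stop on an object; FORCE is the grip in N (left out, the last holds). Time passes only in rows, so rows that repeat a pose let the fingers close. It gives the time, the measured TCP pose, the force, the opening and the grip force at its end, in the units of the state.
- bot.observe(): the state, without advancing time (a new reading comes with each control period).
- bot.read_camera(name): name is "side" or "top"; returns the picture (420x560x3 uint8, blue, green, red); there is no depth.
- bot.camera_model(name): a dict with "mtx" (3x3 intrinsics, pixels), "dist" ([k1, k2, p1, p2, k3] as OpenCV has them; the pictures are not rectified), "R" (3x3) and "t" (3): a world point X has camera coordinates R X + t. Camera axes: x right, y down, z forward; pixel columns grow to the right and rows downward; lengths in m; the calibration is good to about 2 mm. A picture is of the moment at which its call begins. camera_model takes no time and is no camera call.
- bot.job_done(): hands the job in; it is judged then, once.
The state is a dict: "t": time; "joint_positions": joint angles; "qvel": joint speeds; "joint_efforts": joint torques, N m; "ee_pos": TCP position; "eef_rot": TCP orientation; "ft_force": force on the tool from outside, world axes, zero at the start; "torque": the same for the moment, N m; "opening": opening from 0.0 (shut) to 1.0 (fully open); "grasp_force": force on a finger pad.
Only numpy, scipy, OpenCV 4.12 (cv2) and the standard library are available. Lean on these libraries where they do the work, as an engineer would, in place of code of your own. Each camera call takes 0.05 s, during which the arm holds its last target. There are 200 camera calls.

## Working session

There is one attempt and no reset: what is moved stays moved. The work goes in short steps, Python scripts to look and compute and a shell command to move; the robot and the scene stay as the last step left them, time stands still between calls to the robot, and variables do not carry over. Pictures are saved under pics/ and viewed, at most 10 in all, crops included, and the job is handed in when it is done.

```bash
mkdir -p pics; python3 - <<'E'
from workcell import bot
import cv2,numpy as np
for n in("top","side"):
    im=bot.read_camera(n); cv2.imwrite(f"pics/{n}0.png",im)
    m=bot.camera_model(n); print(n,np.round(m["mtx"],1).tolist(),m["dist"],np.round(m["R"],3).tolist(),np.round(m["t"],3).tolist())
s=bot.observe();print(s,bot.tcp_to_tips)
E
```

```text
top [[486.7, 0.0, 284.0], [0.0, 486.7, 205.6], [0.0, 0.0, 1.0]] [-0.07759407  0.          0.          0.          0.        ] [[-0.025, -1.0, -0.018], [-0.995, 0.026, -0.097], [0.097, 0.015, -0.995]] [0.015, 0.503, 1.109]
side [[382.7, 0.0, 280.2], [0.0, 382.7, 209.4], [0.0, 0.0, 1.0]] [-0.05877552  0.          0.          0.          0.        ] [[-0.752, -0.659, -0.013], [-0.485, 0.567, -0.666], [0.447, -0.494, -0.746]] [0.372, 0.324, 0.706]
{'t': 0.1, 'joint_positions': array([-1.24759353e+00,  4.91482052e-01,  1.55938878e+00, -1.54379937e-05,
        1.09169859e+00, -1.05584608e-01]), 'qvel': array([ 0.00082158, -0.00094533, -0.00149969, -0.00208781, -0.00022936,
        0.00017668]), 'joint_efforts': array([ 4.45421843e-03, -6.13623476e+01, -2.58605182e+01,  6.94546499e-02,
        4.70170460e-02, -7.95373921e-05]), 'ee_pos': array([ 0.25980772, -0.56818853,  0.1995308 ]), 'eef_rot': array([-4.84753413e-04,  9.77104693e-01,  2.12758503e-01, -5.98436544e-05]), 'ft_force': array([-0.49970722,  0.10781646,  0.07608189]), 'torque': array([-0.01818708,  0.00142316,  0.04325779]), 'grasp_force': 0.0, 'opening': 1.0004351238898568} 0.025
```

View pics/top0.png

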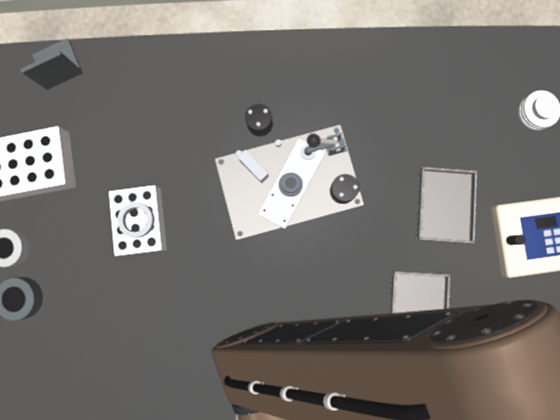

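View pics/side0.png

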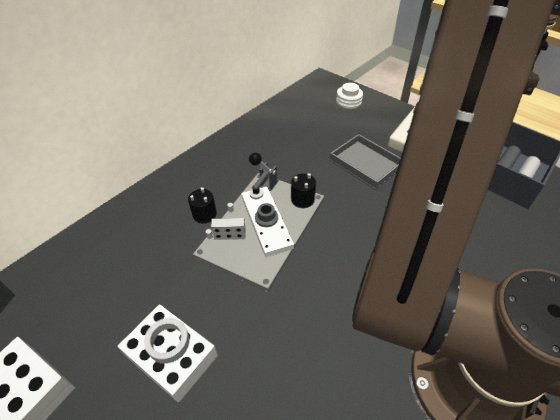

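Top view: slab corners are about (217,158), (340,126), (363,205) and (237,239). The knob is near (313,141), the block near (253,166), the plate end near (275,218) and the far tray near (448,205). I'll zoom in to refine these.

```bash
python3 - <<'E'
import cv2
a=cv2.imread("pics/top0.png")[95:250,205:375]; cv2.imwrite("pics/topc.png",cv2.resize(a,None,fx=3.8,fy=3.8,interpolation=cv2.INTER_CUBIC)[:590])
a=cv2.imread("pics/side0.png")[140:295,180:340]; cv2.imwrite("pics/sidec.png",cv2.resize(a,None,fx=3.8,fy=3.8,interpolation=cv2.INTER_CUBIC))
E
```

```text
(no output)
```

View pics/topc.png

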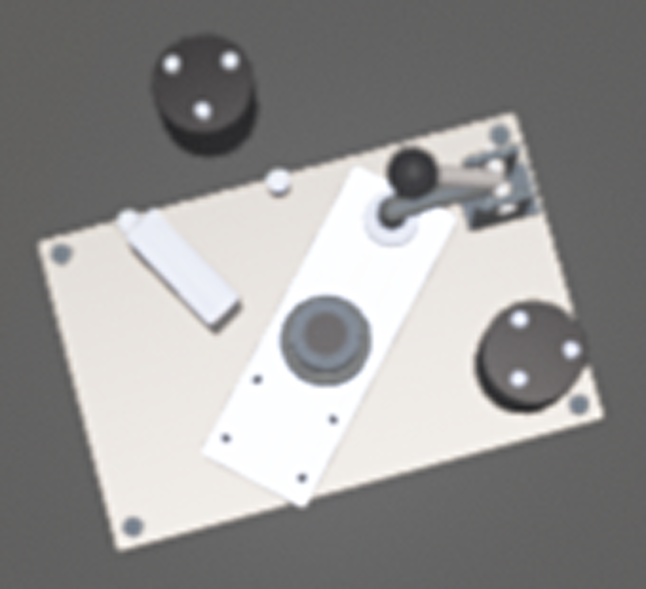

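View pics/sidec.png

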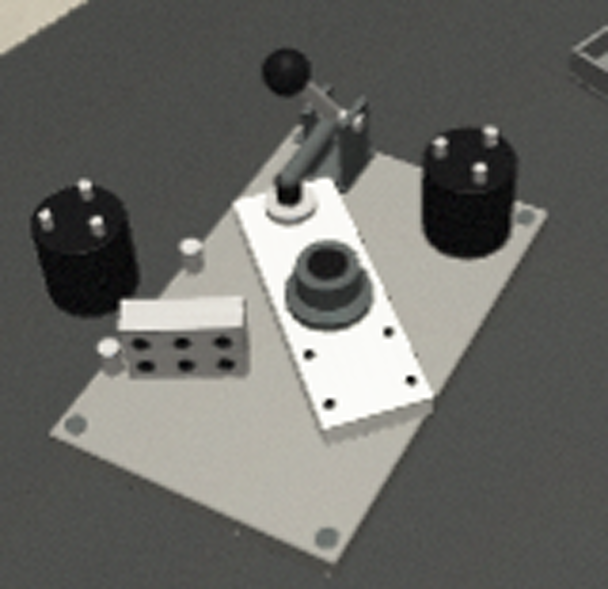

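The crops show the slab corners at (38,241), (515,112), (604,415) and (118,550) in the top crop. The block lies between the plate and the stop pins, near one pin. The knob is at (412,172) in the top crop and (286,72) in the side crop.

```bash
cat > h.py <<'E'
from workcell import bot
import cv2,numpy as np
from scipy.spatial.transform import Rotation as Ro
from scipy.optimize import least_squares
M={n:bot.camera_model(n) for n in("top","side")}
def bp(n,p,z):
    m=M[n];R=np.array(m["R"]);t=np.array(m["t"])
    q=cv2.undistortPoints(np.array(p,float).reshape(-1,1,2),np.array(m["mtx"]),np.array(m["dist"]))[:,0]
    d=np.c_[q,np.ones(len(q))]@R; c=-R.T@t
    return c+d*((z-c[2])/d[:,2])[:,None]
def T(p):return np.array(p,float)/3.8+[205,95]
def S(p):return np.array(p,float)/3.8+[180,140]
E
python3 - <<'E'
from h import *
def fit(P,L):
    f=lambda x:((np.array(L)@np.array([[np.cos(x[2]),np.sin(x[2])],[-np.sin(x[2]),np.cos(x[2])]])+x[:2])-P).ravel()
    r=least_squares(f,[*P.mean(0),.2]);return r.x,np.round(r.fun*1000,1)
L=[(.1,.155),(.1,-.155),(-.1,-.155),(-.1,.155)]
P=bp("top",T([(38,241),(515,112),(604,415),(118,550)]),.02)[:,:2]
x,r=fit(P,L);print("fix",x,r)
Ps=bp("side",S([(50,434),(335,562),(547,212)]),.02)[:,:2]
print("fix side",fit(Ps,[L[0],L[3],L[2]]))
c,s=np.cos(x[2]),np.sin(x[2]);F=lambda a,b:np.round(x[:2]+[c*a-s*b,s*a+c*b],4)
def inv(p):d=p[:2]-x[:2];return np.round(1000*np.array([c*d[0]+s*d[1],-s*d[0]+c*d[1]]),1)
print("pivot",F(.05,-.06),"hinge",F(.05,-.125),"pins",F(.092,0),F(.092,.095))
print("knob pred",F(.05,-.125+.0565),"top",bp("top",T([(412,172)]),.155),"side",bp("side",S([(286,72)]),.155))
for n,g,z,p in[("pinT",T,.042,(279,180)),("pinT",T,.042,(128,217)),("pinS",S,.042,(191,245)),("pinS",S,.042,(108,347))]:
    print(n,inv(bp("top" if g is T else"side",g([p]),z)[0]))
B=bp("top",T([(133,222),(153,209),(239,300),(215,325)]),.07)
Bs=bp("side",S([(120,302),(243,298),(245,327),(121,334)]),.07)
for b in(B,Bs):
    print("block",b.mean(0),inv(b.mean(0)),[inv(q).tolist() for q in b])
    print(np.linalg.norm(b-np.roll(b,-1,0),axis=1)) 
E_=bp("top",T([(203,450),(305,507)]),.042);e=E_.mean(0);print("end",e,inv(e),"angle",np.arctan2(-(inv(e)[0]-50),inv(e)[1]+60),np.hypot(inv(e)[0]-50,inv(e)[1]+60))
Es=bp("side",S([(327,428),(431,399)]),.042);e=Es.mean(0);print("endS",inv(e),np.arctan2(-(inv(e)[0]-50),inv(e)[1]+60))
t=bp("top",[(422,167),(477,170),(474,243),(419,239)],.03);print("tray",t.mean(0),t.round(3).tolist(),np.hypot(*t.mean(0)[:2]))
print("masterA",inv(bp("top",T([(536,346)]),.096)[0]),"B",inv(bp("top",T([(203,83)]),.07)[0]))
print(Ro.from_quat(bot.observe()["eef_rot"][[1,2,3,0]]).as_matrix().round(4))
E
```

```text
fix [ 0.5609013  -0.01092885  0.24250724] [ 0.3  0.7  1.1 -0.1 -1.1 -0.6 -0.3 -0. ]
fix side (array([ 0.56067331, -0.00902709,  0.24594079]), array([ 1.1,  0.7, -1.2,  0.7,  0.1, -1.4]))
pivot [ 0.6238 -0.0572] hinge [ 0.6395 -0.1203] pins [0.6502 0.0112] [0.6274 0.1034]
knob pred [ 0.6259 -0.0654] top [[ 0.62595386 -0.06483615  0.155     ]] side [[ 0.62612473 -0.06376216  0.155     ]]
pinT [91.4 -0. ]
pinT [94. 95.]
pinS [92.1  0.9]
pinS [92.2 97.2]
block [0.59406487 0.06743902 0.07      ] [51.  68.1] [[83.7, 91.4], [88.2, 77.9], [21.4, 42.7], [10.8, 60.3]]
[0.01422689 0.07544827 0.02056887 0.07933851]
block [0.59124805 0.07150864 0.07      ] [49.3 72.7] [[89.2, 81.1], [23.2, 44.4], [10.3, 63.5], [74.3, 101.9]]
[0.07549962 0.02312072 0.07464301 0.02551555]
end [0.46721842 0.03037032 0.042     ] [-81.   62.6] angle 0.8185090862784181 179.42062311785676
endS [-81.7  66. ] 0.8075133000644544
tray [ 0.49537715 -0.37978673  0.03      ] [[0.585, -0.323, 0.03], [0.575, -0.453, 0.03], [0.404, -0.435, 0.03], [0.417, -0.307, 0.03]] 0.6242086847880649
masterA [ -54.5 -115.3] B [154.7  29.3]
[[ 9.095e-01  4.158e-01 -3.000e-04]
 [ 4.158e-01 -9.095e-01  9.000e-04]
 [ 1.000e-04 -1.000e-03 -1.000e+00]]
```

```bash
cat >> h.py <<'E'
FX=np.array([.561,-.010,.244])
def F(a,b):
    c,s=np.cos(FX[2]),np.sin(FX[2]);return FX[:2]+np.array([c*a-s*b,s*a+c*b])/1000
def row(xy,z,yaw):
    "tool down, tool x at world yaw; prints row"
    o=bot.observe();R=Ro.from_quat(o["eef_rot"][[1,2,3,0]])
    G=Ro.from_matrix([[np.cos(yaw),np.sin(yaw),0],[np.sin(yaw),-np.cos(yaw),0],[0,0,-1]])
    d=R.inv().apply(np.r_[xy,z]-o["ee_pos"])*1000
    print(np.round(d,1),np.round(np.degrees((R.inv()*G).as_rotvec()),1),"t",round(o["t"],2))
E
python3 -c "
from h import *
row(F(50,-22),.25,FX[2]);row(F(50,-22),.173,FX[2])"
```

```text
[ 551.1 -351.7  -50.1] [-0.1  0.  10.6] t 0.1
[ 551.1 -351.6   26.9] [-0.1  0.  10.6] t 0.1
```

```bash
R='[551,-352,-50,0,0,10.6]'; python3 -m handwheel '[[[0,0,-50,0,0,0],[0,0,-50,0,0,0],[551,-352,-50,0,0,10.6],[551,-352,-50,0,0,10.6],[551,-352,-50,0,0,10.6],[551,-352,-50,0,0,10.6],[551,-352,-50,0,0,10.6],[551,-352,-50,0,0,10.6],[551,-352,-50,0,0,10.6],[551,-352,-50,0,0,10.6],[551,-352,-50,0,0,10.6],[551,-352,-50,0,0,10.6],[551,-352,-50,0,0,10.6],[551,-352,-50,0,0,10.6],[551,-352,-50,0,0,10.6],[551,-352,-50,0,0,10.6],[551,-352,-50,0,0,10.6],[551,-352,-50,0,0,10.6],[551,-352,-50,0,0,10.6],[551,-352,-50,0,0,10.6]]]' 1
python3 -c "
from h import *
row(F(50,-22),.173,FX[2])"
```

```text
t: 1.77
ee_pos: [0.6149, -0.0178, 0.2496]
eef_rot: [0.0, 0.992, 0.123, -0.0]
ft_force: [0.1, -1.1, -0.3]
opening: 0.004
grasp_force: 0.0
[-0.4  1.4 76.6] [-0.   0.   0.1] t 1.77
```

```bash
python3 -m handwheel '[[[0,0,40,0,0,0],[0,0,77,0,0,0],[0,0,77,0,0,0],[0,10,77,0,0,0],[0,20,77,0,0,0],[0,30,77,0,0,0],[0,40,77,0,0,0],[0,50,77,0,0,0],[0,60,77,0,0,0],[0,70,77,0,0,0],[0,80,77,0,0,0],[0,90,77,0,0,0],[0,98,77,0,0,0],[0,104,77,0,0,0],[0,104,77,0,0,0]]]'
python3 -m handwheel '[[[0,0,-40,0,0,0],[0,0,-80,0,0,0],[0,-60,-80,0,0,0],[0,-110,-80,0,0,0],[0,-150,-80,0,0,0],[0,-190,-80,0,0,0],[0,-190,-80,0,0,0],[0,-190,-80,0,0,0]]]' -1
python3 - <<'E'
from h import *
a=bot.read_camera("side")[140:295,180:340]; cv2.imwrite("pics/s1.png",cv2.resize(a,None,fx=3.8,fy=3.8,interpolation=cv2.INTER_CUBIC))
row(F(49.5,71.5),.13,.766);row(F(49.5,71.5),.058,.766);print(bot.observe()["joint_positions"].round(2))
E
```

```text
t: 3.02
ee_pos: [0.64, -0.1213, 0.1728]
eef_rot: [0.0, 0.993, 0.121, -0.0]
ft_force: [-0.3, 0.1, 0.3]
opening: 0.004
grasp_force: 0.0
t: 3.68
ee_pos: [0.5924, 0.0688, 0.2534]
eef_rot: [-0.0, 0.992, 0.124, 0.0]
ft_force: [0.5, 0.3, -0.4]
opening: 0.508
grasp_force: 0.0
[ -0.3  -4.8 123.4] [  0.   -0.  -29.7] t 3.73
[ -0.3  -4.8 195.4] [  0.   -0.  -29.7] t 3.73
[0.   0.4  1.56 0.   1.18 1.32]
```

View pics/s1.png

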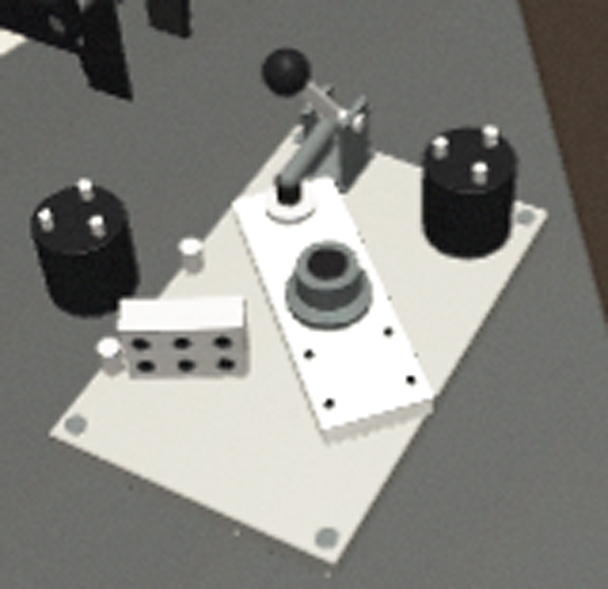

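The side view shows the knob still at (286,72) in the crop, so the clamp is still on. The plate hasn't moved. I'll push again and go further past upright, watching the force and the knob's pixels.

```bash
cat >> h.py <<'E'
def knob():
    a=bot.read_camera("side"); o=[]
    for y in(-68.5,-181.5):
        p=np.r_[F(50,y),.155];m=M["side"]
        q=cv2.projectPoints(p[None],cv2.Rodrigues(np.array(m["R"]))[0],np.array(m["t"]),np.array(m["mtx"]),np.array(m["dist"]))[0].ravel()
        u,v=q.round().astype(int);o.append(((u,v),a[v-2:v+3,u-2:u+3].mean().round(1)))
    print("on/off px brightness",o)
E
python3 -m handwheel '[[[0,60,0,0,0,0],[0,92,0,0,0,0],[0,92,0,0,0,0],[0,92,40,0,0,0],[0,92,76,0,0,0],[0,92,76,0,0,0],[0,102,76,0,0,0],[0,112,76,0,0,0],[0,122,76,0,0,0],[0,132,76,0,0,0],[0,138,76,0,0,0]]]' 1
python3 -c "
from h import *
knob();row(F(50,-152),.177,FX[2])"
```

```text
t: 4.65
ee_pos: [0.628, -0.0714, 0.1784]
eef_rot: [0.001, 0.993, 0.121, 0.001]
ft_force: [-0.2, 0.4, 0.0]
opening: 0.007
grasp_force: 0.0
on/off px brightness [((np.int64(255), np.int64(159)), np.float64(33.3)), ((np.int64(278), np.int64(133)), np.float64(88.7))]
[ 0.1 75.7  1.1] [ 0.1 -0.1 -0.1] t 4.7
```

```bash
python3 - <<'E'
from h import *
a=bot.read_camera("side")[70:225,180:340]; cv2.imwrite("pics/s2.png",cv2.resize(a,None,fx=3.8,fy=3.8,interpolation=cv2.INTER_CUBIC))
E
```

```text
(no output)
```

View pics/s2.png

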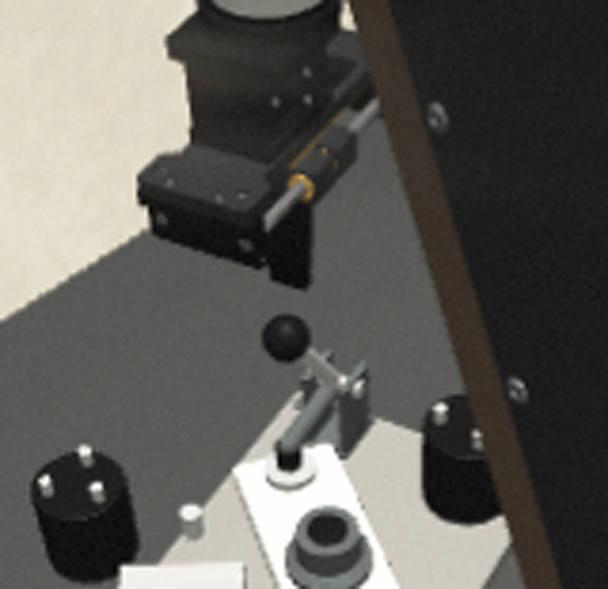

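```bash
python3 - <<'E'
from h import *
def pr(n,P):
    m=M[n];return cv2.projectPoints(np.array(P,float),cv2.Rodrigues(np.array(m["R"]))[0],np.array(m["t"]),np.array(m["mtx"]),np.array(m["dist"]))[0][:,0].round(1)
o=bot.observe();e=o["ee_pos"];print(e,bot.tcp_to_tips,o["ft_force"])
for dz in(-.025,0,.025,.05):print(dz,(pr("side",[e+[0,0,dz]])-[180,70])*3.8)
print("knob",(pr("side",[np.r_[F(50,-68.5),.155]])-[180,70])*3.8)
cv2.imwrite("pics/t2.png",cv2.resize(bot.read_camera("top")[60:215,230:400],None,fx=3.8,fy=3.8))
E
```

```text
[ 0.62762794 -0.07106015  0.17773411] 0.025 [-0.60975559  0.21849557  0.18600163]
-0.025 [[292.6  334.02]]
0 [[290.32 302.48]]
0.025 [[287.66 270.18]]
0.05 [[285.   236.36]]
knob [[286.9  337.44]]
```

View pics/t2.png

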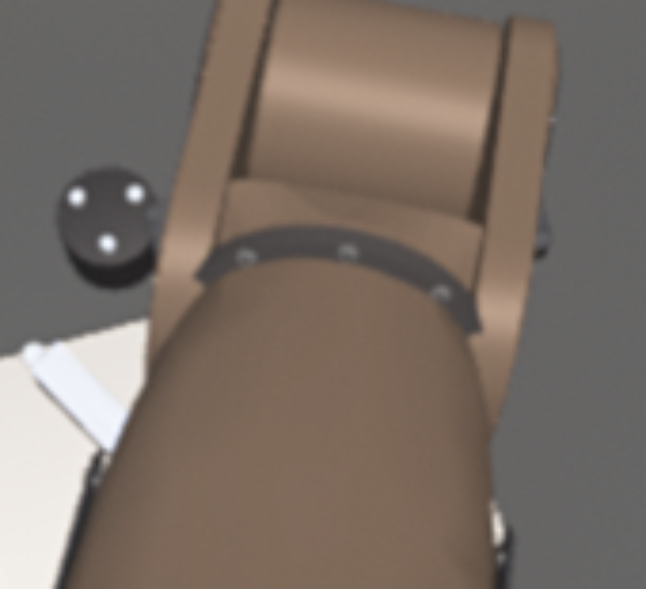

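```bash
python3 - <<'E'
from h import *
def pr(n,P):
    m=M[n];return cv2.projectPoints(np.array(P,float),cv2.Rodrigues(np.array(m["R"]))[0],np.array(m["t"]),np.array(m["mtx"]),np.array(m["dist"]))[0][:,0].round(1)
e=bot.observe()["ee_pos"];u=np.r_[F(0,1)-F(0,0),0]*1000
for z in(.053,.09):
  P=[e+u*s+[0,0,z] for s in(-.09,0,.09)]
  print(z,((pr("top",P)-[230,60])*3.8).round().tolist(),((pr("side",P)-[180,70])*3.8).round().tolist())
# s1: tips with opening ~.5
e=np.array([.5924,.0688,.2534])
for s in(-.036,-.024,.024,.036):print(s,((pr("side",[e+u*s+[0,0,-.025]])-[180,140])*3.8).round())
E
```

```text
0.053 [[504.0, 222.0], [334.0, 268.0], [163.0, 315.0]] [[356.0, 154.0], [284.0, 233.0], [203.0, 323.0]]
0.09 [[514.0, 201.0], [338.0, 249.0], [160.0, 298.0]] [[355.0, 102.0], [280.0, 180.0], [196.0, 269.0]]
-0.036 [[187.  79.]]
-0.024 [[174.  92.]]
0.024 [[125. 147.]]
0.036 [[111. 162.]]
```

The gripper sits about 52 px higher in the side view than the reported pose predicts, which is roughly 40 mm in z. The top view agrees, so the finger sweeps passed over the knob. I'll back off, go lower and push again with force readings.

```bash
python3 -m handwheel '[[[0,-40,0,0,0,0],[0,-53,0,0,0,0],[0,-53,0,0,0,0],[0,-53,20,0,0,0],[0,-53,40,0,0,0],[0,-53,40,0,0,0],[0,-53,40,0,0,0]]]'
python3 -m handwheel '[[[0,8,0,0,0,0],[0,16,0,0,0,0],[0,22,0,0,0,0],[0,28,0,0,0,0],[0,34,0,0,0,0],[0,40,0,0,0,0]]]'
python3 - <<'E'
from h import *
knob()
a=bot.read_camera("side")[70:225,180:340]; cv2.imwrite("pics/s3.png",cv2.resize(a,None,fx=3.8,fy=3.8,interpolation=cv2.INTER_CUBIC))
E
```

```text
t: 5.38
ee_pos: [0.6143, -0.0184, 0.1368]
eef_rot: [-0.0, 0.993, 0.122, -0.001]
ft_force: [-0.3, -0.2, 0.5]
opening: 0.002
grasp_force: 0.0
t: 5.88
ee_pos: [0.6249, -0.0534, 0.1418]
eef_rot: [-0.003, 0.993, 0.121, 0.002]
ft_force: [-16.2, 39.3, 59.6]
opening: 0.003
grasp_force: 29.1
on/off px brightness [((np.int64(255), np.int64(159)), np.float64(17.4)), ((np.int64(278), np.int64(133)), np.float64(79.4))]
```

View pics/s3.png

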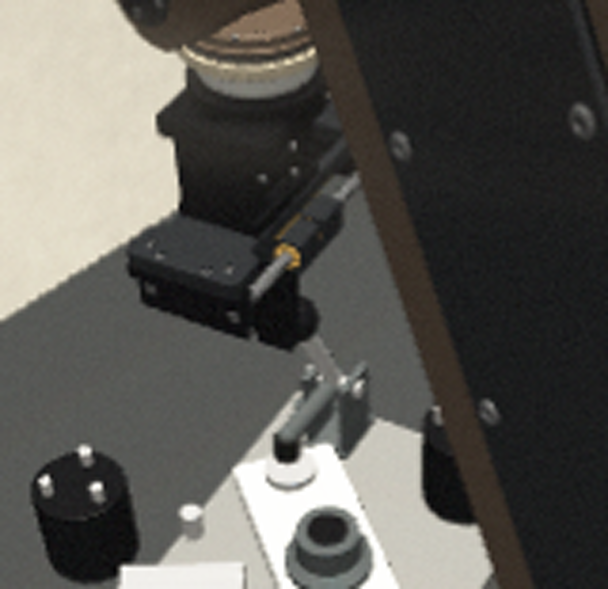

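The force reading of 60 N up means the fingertip was riding on top of the ball. So the tips are about 50 mm higher than nominal, not 40. I'll back off, drop about 20 mm more, then push.

```bash
python3 -m handwheel '[[[0,-20,0,0,0,0],[0,-40,0,0,0,0],[0,-40,0,0,0,0],[0,-40,19,0,0,0],[0,-40,19,0,0,0],[0,-40,19,0,0,0]]]'
python3 -m handwheel '[[[0,8,0,0,0,0],[0,16,0,0,0,0],[0,22,0,0,0,0],[0,26,0,0,0,0],[0,30,0,0,0,0],[0,30,0,0,0,0]]]'
```

```text
t: 6.48
ee_pos: [0.6143, -0.0189, 0.1177]
eef_rot: [-0.0, 0.993, 0.121, -0.001]
ft_force: [1.2, -0.7, -0.1]
opening: 0.004
grasp_force: 0.0
t: 6.98
ee_pos: [0.6225, -0.048, 0.1194]
eef_rot: [-0.0, 0.993, 0.121, 0.001]
ft_force: [-0.1, 4.5, 3.3]
opening: 0.004
grasp_force: 2.4
```

```bash
python3 -m handwheel '[[[0,-20,0,0,0,0],[0,-20,12,0,0,0],[0,-20,12,0,0,0],[0,-10,12,0,0,0],[0,0,12,0,0,0],[0,8,12,0,0,0],[0,14,12,0,0,0],[0,20,12,0,0,0],[0,26,12,0,0,0]]]'
```

```text
t: 7.73
ee_pos: [0.6281, -0.0738, 0.1061]
eef_rot: [0.0, 0.993, 0.121, 0.0]
ft_force: [-1.2, 1.1, 1.8]
opening: 0.006
grasp_force: 0.7
```

```bash
python3 -m handwheel '[[[0,7,0,0,0,0],[0,14,0,0,0,0],[0,21,0,0,0,0],[0,28,0,0,0,0],[0,35,0,0,0,0],[0,42,0,0,0,0],[0,42,0,0,0,0]]]'
```

```text
t: 8.32
ee_pos: [0.6384, -0.1147, 0.1059]
eef_rot: [0.0, 0.993, 0.121, 0.0]
ft_force: [-0.1, -0.4, -0.1]
opening: 0.004
grasp_force: 0.0
```

```bash
python3 -m handwheel '[[[0,0,-40,0,0,0],[0,0,-80,0,0,0],[0,0,-80,0,0,0],[0,-40,-80,0,0,0],[0,-80,-80,0,0,0],[0,-120,-80,0,0,0],[0,-160,-80,0,0,0],[0,-193,-80,0,0,0],[0,-193,-80,0,0,0]]]' -1
python3 -c "
from h import *
knob();a=bot.read_camera('side')[70:295,180:340]; cv2.imwrite('pics/s4.png',cv2.resize(a,None,fx=2.6,fy=2.6,interpolation=cv2.INTER_CUBIC))
row(F(49.5,71.5),.10,.766)"
```

```text
t: 9.07
ee_pos: [0.5898, 0.0789, 0.1862]
eef_rot: [-0.0, 0.992, 0.124, -0.0]
ft_force: [0.5, 0.8, -0.3]
opening: 0.578
grasp_force: 0.0
on/off px brightness [((np.int64(255), np.int64(159)), np.float64(96.7)), ((np.int64(278), np.int64(133)), np.float64(35.4))]
[-0.5  3.7 86.2] [  0.   -0.  -29.8] t 9.17
```

View pics/s4.png

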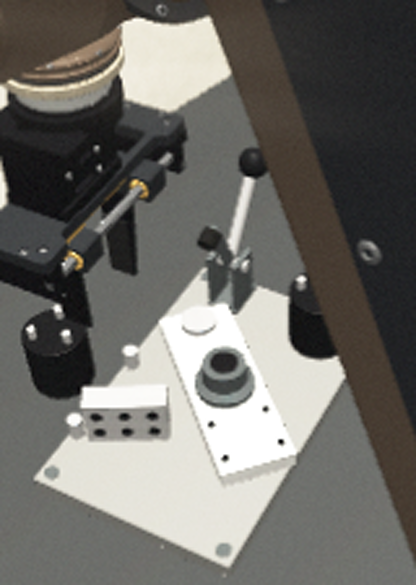

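The clamp is now off: the knob is at (252,162) in the crop and the jaw is raised. I'll calibrate the fingertip offset from this picture, using left tip edge (62,312)-(93,325) and right tip edge (108,265)-(137,275).

```bash
python3 - <<'E'
from h import *
C=lambda p:np.array(p,float)/2.6+[180,70]
e=np.array([.5898,.0789])
u=np.array([-np.sin(.247),np.cos(.247)]);v=np.array([u[1],-u[0]])
for z in(.19,.2,.213,.22):
  b=bp("side",C([(62,312),(93,325),(108,265),(137,275)]),z)[:,:2]
  print(z,[(round(1000*(q-e)@v,1),round(1000*(q-e)@u,1)) for q in b])
print(bp("side",C([(253,161)]),.155),F(50,-181.5))
E
```

```text
0.19 [(np.float64(25.5), np.float64(18.5)), (np.float64(-4.6), np.float64(19.5)), (np.float64(22.6), np.float64(-43.8)), (np.float64(-5.4), np.float64(-44.2))]
0.2 [(np.float64(18.4), np.float64(26.0)), (np.float64(-11.2), np.float64(27.0)), (np.float64(15.5), np.float64(-35.2)), (np.float64(-12.0), np.float64(-35.6))]
0.213 [(np.float64(9.1), np.float64(35.7)), (np.float64(-19.8), np.float64(36.7)), (np.float64(6.3), np.float64(-24.0)), (np.float64(-20.6), np.float64(-24.4))]
0.22 [(np.float64(4.1), np.float64(41.0)), (np.float64(-24.4), np.float64(42.0)), (np.float64(1.3), np.float64(-18.0)), (np.float64(-25.2), np.float64(-18.3))]
[[ 0.65581705 -0.17571911  0.155     ]] [ 0.65336684 -0.17404456]
```

```bash
python3 -m handwheel '[[[0,4,0,0,0,-7],[0,4,0,0,0,-14],[0,4,20,0,0,-21],[0,4,50,0,0,-28],[0,4,80,0,0,-29.8],[0,4,110,0,0,-29.8],[0,4,135,0,0,-29.8],[0,4,145,0,0,-29.8],[0,4,145,0,0,-29.8]]]' -1
python3 -m handwheel '[[[0,0,8,0,0,0],[0,0,16,0,0,0],[0,0,24,0,0,0],[0,0,30,0,0,0],[0,0,30,0,0,0]]]'
```

```text
t: 9.92
ee_pos: [0.5917, 0.0689, 0.0388]
eef_rot: [-0.001, 0.928, 0.372, -0.002]
ft_force: [-0.5, 0.3, -0.6]
opening: 1.003
grasp_force: 0.0
t: 10.33
ee_pos: [0.5921, 0.0701, 0.0101]
eef_rot: [-0.0, 0.928, 0.373, -0.0]
ft_force: [0.7, 0.4, -0.4]
opening: 0.999
grasp_force: 0.0
```

```bash
python3 -m handwheel '[[[0,0,0,0,0,0],[0,0,0,0,0,0],[0,0,0,0,0,0],[0,0,0,0,0,0],[0,0,0,0,0,0],[0,0,0,0,0,0],[0,0,0,0,0,0],[0,0,0,0,0,0],[0,0,0,0,0,0],[0,0,0,0,0,0],[0,0,0,0,0,0],[0,0,0,0,0,0]]]' 1 40
python3 -m handwheel '[[[0,0,-10,0,0,0],[0,0,-20,0,0,0],[0,0,-35,0,0,0],[0,0,-50,0,0,0],[0,0,-50,0,0,0],[0,0,-50,0,0,0]]]'
python3 - <<'E'
from h import *
a=bot.read_camera('side')[70:295,150:350]; cv2.imwrite('pics/s5.png',cv2.resize(a,None,fx=2.6,fy=2.6))
yt=.09
row((.495,-.380),.16,yt);row((.495,-.380),.02,yt+np.pi/2)
t=bp("top",[(422,167),(477,170),(474,243),(419,239)],.03);print([np.arctan2(*(t[i]-t[j])[[1,0]]) for i,j in((0,3),(1,2))],[np.arctan2(*(t[i]-t[j])[[0,1]]) for i,j in((1,0),(2,3))])
E
```

```text
t: 11.33
ee_pos: [0.5925, 0.07, 0.011]
eef_rot: [0.0, 0.928, 0.373, -0.0]
ft_force: [-0.8, -0.6, 0.1]
opening: 0.261
grasp_force: 39.9
t: 11.83
ee_pos: [0.5927, 0.0701, 0.0618]
eef_rot: [0.0, 0.928, 0.373, 0.001]
ft_force: [0.3, 0.1, -8.2]
opening: 0.26
grasp_force: 39.9
[-381.5  257.8  -99. ] [ 0.   0.  38.6] t 11.88
[-381.5  257.8   41. ] [  0.    0.  -51.4] t 11.88
[np.float64(-0.09374000790109088), np.float64(-0.10435882622801732)] [np.float64(-3.063515775236531), np.float64(-3.0409283557969595)]
```

```bash
python3 -m handwheel '[[[0,0,-35,0,0,0],[0,0,-65,0,0,0],[-10,7,-65,0,0,0],[-40,27,-65,0,0,5],[-75,51,-65,0,0,10],[-110,74,-65,0,0,15],[-145,98,-65,0,0,20],[-180,122,-65,0,0,25],[-215,145,-65,0,0,30],[-250,169,-65,0,0,35],[-285,192,-65,0,0,40],[-320,216,-65,0,0,45],[-350,236,-65,0,0,49],[-371,250,-65,0,0,49],[-381,258,-65,0,0,49],[-381,258,-65,0,0,49],[-381,258,-65,0,0,49]]]'
python3 - <<'E'
from h import *
row((.495,-.380),.02,-.09);row((.495,-.380),-.003,-.09)
E
```

```text
t: 13.3
ee_pos: [0.4948, -0.3796, 0.1243]
eef_rot: [-0.001, 0.999, -0.046, -0.001]
ft_force: [0.2, 0.0, -7.1]
opening: 0.263
grasp_force: 39.9
[  0.5   0.5 104.3] [-0.1  0.1 -0.1] t 13.3
[  0.5   0.6 127.3] [-0.1  0.1 -0.1] t 13.3
```

```bash
python3 -m handwheel '[[[0,0,30,0,0,0],[0,0,60,0,0,0],[0,0,85,0,0,0],[0,0,100,0,0,0],[0,0,110,0,0,0],[0,0,116,0,0,0],[0,0,120,0,0,0],[0,0,123,0,0,0],[0,0,123,0,0,0]]]'
```

```text
t: 14.05
ee_pos: [0.496, -0.3797, 0.0033]
eef_rot: [0.0, 0.999, -0.045, 0.0]
ft_force: [-0.5, 0.6, -7.2]
opening: 0.262
grasp_force: 39.9
```

```bash
python3 -m handwheel '[[[0,0,2,0,0,0],[0,0,4,0,0,0],[0,0,6,0,0,0],[0,0,6,0,0,0]]]'
```

```text
t: 14.38
ee_pos: [0.4957, -0.3798, -0.0031]
eef_rot: [0.0, 0.999, -0.046, -0.0]
ft_force: [0.5, 0.5, -6.6]
opening: 0.265
grasp_force: 39.9
```

```bash
python3 -m handwheel '[[[0,0,1,0,0,0],[0,0,2,0,0,0],[0,0,3,0,0,0],[0,0,3,0,0,0]]]'
```

```text
t: 14.72
ee_pos: [0.4959, -0.3799, -0.004]
eef_rot: [0.0, 0.999, -0.046, 0.0]
ft_force: [-4.7, 3.6, 14.0]
opening: 0.26
grasp_force: 40.0
```

```bash
python3 -m handwheel '[[[0,0,-1,0,0,0],[0,0,-2,0,0,0],[0,0,-2,0,0,0],[0,0,-2,0,0,0],[0,0,-2,0,0,0],[0,0,-2,0,0,0],[0,0,-40,0,0,0],[0,0,-80,0,0,0],[0,0,-120,0,0,0],[0,0,-120,0,0,0]]]' 0
python3 - <<'E'
from h import *
a=bot.read_camera('side'); cv2.imwrite('pics/s6.png',a); cv2.imwrite('pics/t6.png',bot.read_camera('top'))
row(F(-107,-7),.115,FX[2]+.81)
E
```

```text
t: 15.55
ee_pos: [0.4981, -0.3819, 0.1213]
eef_rot: [0.003, 0.999, -0.046, 0.004]
ft_force: [-0.1, -0.9, 0.2]
opening: 0.498
grasp_force: 0.0
[-6.790e+01 -3.327e+02 -3.000e-01] [  0.2  -0.1 -65.6] t 15.65
```

```bash
python3 -m handwheel '[[[-20,-35,0,0,0,-6],[-40,-75,0,0,0,-13],[-55,-115,0,0,0,-20],[-65,-155,0,0,0,-27],[-68,-195,0,0,0,-34],[-68,-235,0,0,0,-41],[-68,-275,0,0,0,-48],[-68,-310,0,0,0,-55],[-68,-333,0,0,0,-62],[-68,-333,0,0,0,-65.6],[-68,-333,40,0,0,-65.6],[-68,-333,75,0,0,-65.6],[-68,-333,100,0,0,-65.6],[-68,-333,108,0,0,-65.6],[-68,-333,112,0,0,-65.6],[-68,-333,112,0,0,-65.6]]]' 1 20
python3 - <<'E'
from h import *
def pt(th,r,L=150):
    d=np.array([-np.sin(th),np.cos(th)]);n=np.array([np.cos(th),np.sin(th)]);return F(*(np.array([50,-60])+L*d-(35+r)*n))
for th,r in((.81,12),(.7,10),(.6,10),(.5,10),(.4,10),(.3,10),(.2,10),(.1,10),(.05,10),(0,10),(-.03,10)):
    print(th,end=" ");row(pt(th,r),.005,FX[2]+th)
E
```

```text
t: 16.98
ee_pos: [0.4559, -0.0416, 0.0008]
eef_rot: [-0.002, 0.864, 0.503, -0.003]
ft_force: [-6.3, -1.2, -3.7]
opening: 0.006
grasp_force: 3.3
0.81 [23.4  3.3 -4.3] [-0.4  0.1 -0. ] t 16.98
0.7 [42.1 -0.7 -4.3] [-0.4  0.1  6.3] t 16.98
0.6 [57.6 -2.8 -4.3] [-0.4  0.2 12. ] t 16.98
0.5 [73.3 -3.3 -4.4] [-0.3  0.2 17.7] t 16.98
0.4 [88.9 -2.2 -4.4] [-0.3  0.2 23.5] t 16.98
0.3 [104.3   0.4  -4.5] [-0.3  0.2 29.2] t 16.98
0.2 [119.4   4.5  -4.5] [-0.3  0.2 34.9] t 16.98
0.1 [134.   10.2  -4.6] [-0.3  0.2 40.7] t 16.98
0.05 [141.1  13.5  -4.6] [-0.3  0.3 43.5] t 16.98
0 [148.   17.2  -4.7] [-0.3  0.3 46.4] t 16.98
-0.03 [152.   19.6  -4.7] [-0.3  0.3 48.1] t 16.98
```

```bash
python3 -m handwheel '[[[0,0,-2,0,0,0],[0,0,-4,0,0,0],[0,0,-4,0,0,0],[0,0,-4,0,0,0]]]'
```

```text
t: 17.32
ee_pos: [0.4591, -0.0422, 0.0067]
eef_rot: [0.001, 0.864, 0.503, 0.001]
ft_force: [0.2, 0.5, -1.4]
opening: 0.008
grasp_force: 0.0
```

```bash
python3 -m handwheel '[[[8,0,-3,0,0,0],[16,0,-3,0,0,0],[22,0,-3,0,0,0],[31,-2,-3,0,0,3],[41,-4,-3,0,0,6],[49,-5,-3,0,0,9],[56,-6,-3,0,0,12]]]'
python3 -m handwheel '[[[0,0,0,0,0,0]]]'
python3 - <<'E'
from h import *
def pt(th,r,L=150):
    d=np.array([-np.sin(th),np.cos(th)]);n=np.array([np.cos(th),np.sin(th)]);return F(*(np.array([50,-60])+L*d-(35+r)*n))
for th in(.5,.4,.3,.2,.1,.05,0,-.03): print(th,end=" ");row(pt(th,10),.009,FX[2]+th)
E
```

```text
t: 17.9
ee_pos: [0.4812, 0.0106, 0.0091]
eef_rot: [0.0, 0.913, 0.409, -0.0]
ft_force: [-0.6, -4.3, 2.1]
opening: 0.006
grasp_force: 1.5
t: 17.98
ee_pos: [0.4814, 0.011, 0.0091]
eef_rot: [0.0, 0.912, 0.409, 0.0]
ft_force: [0.0, 0.6, -0.1]
opening: 0.009
grasp_force: 0.0
0.5 [14.8 -2.6  0.1] [ 0.  -0.   5.7] t 17.98
0.4 [30.3 -4.8  0.1] [ 0.  -0.  11.4] t 17.98
0.3 [45.9 -5.5  0.1] [ 0.  -0.  17.2] t 17.98
0.2 [61.5 -4.6  0.1] [ 0.  -0.  22.9] t 17.98
0.1 [77.  -2.1  0.1] [ 0.  -0.  28.6] t 17.98
0.05 [84.6 -0.3  0.1] [ 0.  -0.  31.5] t 17.98
0 [92.1  1.9  0.1] [ 0.  -0.  34.3] t 17.98
-0.03 [96.6  3.4  0.1] [ 0.  -0.  36.1] t 17.98
```

```bash
python3 -m handwheel '[[[7,-1,0,0,0,3],[15,-3,0,0,0,6],[23,-4,0,0,0,9],[30,-5,0,0,0,11.5],[38,-5,0,0,0,14],[46,-5.5,0,0,0,17],[54,-5,0,0,0,20],[61.5,-4.6,0,0,0,23],[69,-3.5,0,0,0,26],[77,-2,0,0,0,28.6]]]'
python3 -m handwheel '[[[3,0.7,0,0,0,1.2],[6,1.4,0,0,0,2.4],[9,2.2,0,0,0,3.6],[12,3,0,0,0,4.8]]]'
python3 -m handwheel '[[[0,0,0,0,0,0]]]'
```

```text
t: 18.82
ee_pos: [0.5293, 0.0692, 0.0087]
eef_rot: [-0.0, 0.985, 0.172, -0.002]
ft_force: [-5.2, 1.2, 1.8]
opening: 0.001
grasp_force: 2.1
t: 19.15
ee_pos: [0.5424, 0.0697, 0.0088]
eef_rot: [-0.0, 0.992, 0.13, -0.001]
ft_force: [-5.0, 2.1, 0.5]
opening: 0.004
grasp_force: 2.1
t: 19.23
ee_pos: [0.5432, 0.0696, 0.0089]
eef_rot: [0.0, 0.992, 0.13, 0.0]
ft_force: [-2.0, 0.5, -0.5]
opening: 0.007
grasp_force: 0.7
```

```bash
for i in 1; do python3 -m handwheel '[[[1.5,0,0,0,0,0],[3,0,0,0,0,0],[3,0,0,0,0,0]]]'; done
python3 -m handwheel '[[[1.5,0,0,0,0,0],[3,0,0,0,0,0],[3,0,0,0,0,0]]]'
```

```text
t: 19.48
ee_pos: [0.5455, 0.0705, 0.0089]
eef_rot: [-0.0, 0.991, 0.131, -0.0]
ft_force: [-3.3, 1.7, -1.2]
opening: 0.006
grasp_force: 1.6
t: 19.73
ee_pos: [0.5455, 0.0706, 0.0089]
eef_rot: [-0.0, 0.991, 0.131, -0.003]
ft_force: [-17.0, -6.1, 9.2]
opening: 0.008
grasp_force: 8.6
```

```bash
python3 -m handwheel '[[[-5,0,0,0,0,0],[-20,0,0,0,0,0],[-20,0,-30,0,0,0],[-20,0,-70,0,0,0],[-20,0,-110,0,0,0],[-20,0,-150,0,0,0],[-20,0,-182,0,0,0],[-20,0,-182,0,0,0]]]'
python3 -c "
from h import *
row(F(50,-228),.19,FX[2])"
```

```text
t: 20.4
ee_pos: [0.5325, 0.066, 0.1976]
eef_rot: [0.001, 0.991, 0.13, 0.006]
ft_force: [0.6, 0.5, 0.2]
opening: 0.005
grasp_force: 0.0
[ 53.7 309.6   9.3] [ 0.2 -0.7  1. ] t 20.4
```

```bash
python3 -m handwheel '[[[10,40,0,0,0,0],[20,80,0,0,0,0],[30,120,0,0,0,0],[40,160,0,0,0,0],[50,200,0,0,0,0],[54,240,0,0,0,0],[54,280,0,0,0,0],[54,310,0,0,0,1],[54,310,0,0,0,1],[54,310,30,0,0,1],[54,310,60,0,0,1],[54,310,85,0,0,1],[54,310,92,0,0,1],[54,310,92,0,0,1]]]'
python3 -c "
from h import *
knob();row(F(50,-130),.106,FX[2])"
```

```text
t: 21.57
ee_pos: [0.661, -0.219, 0.097]
eef_rot: [-0.001, 0.993, 0.122, -0.001]
ft_force: [0.4, 0.6, 0.6]
opening: 0.001
grasp_force: 0.0
on/off px brightness [((np.int64(255), np.int64(159)), np.float64(76.7)), ((np.int64(278), np.int64(133)), np.float64(26.3))]
[  2.8 -97.5  -7. ] [0. 0. 0.] t 21.62
```

```bash
python3 -m handwheel '[[[2,-8,0,0,0,0],[2,-16,0,0,0,0],[2,-24,0,0,0,0],[2,-31,0,0,0,0],[2,-38,0,0,0,0],[2,-45,0,0,0,0]]]'
python3 -m handwheel '[[[0,-7,0,0,0,0],[0,-14,0,0,0,0],[0,-21,0,0,0,0],[0,-28,0,0,0,0],[0,-35,0,0,0,0],[0,-42,0,0,0,0],[0,-49,0,0,0,0],[0,-55,0,0,0,0],[0,-55,0,0,0,0]]]'
```

```text
t: 22.12
ee_pos: [0.6533, -0.1748, 0.101]
eef_rot: [0.001, 0.993, 0.122, 0.002]
ft_force: [1.0, -2.0, 1.4]
opening: 0.003
grasp_force: 1.1
t: 22.87
ee_pos: [0.639, -0.1206, 0.099]
eef_rot: [-0.0, 0.993, 0.122, -0.0]
ft_force: [-0.2, -0.1, -0.4]
opening: 0.006
grasp_force: 0.0
```

```bash
python3 -m handwheel '[[[0,0,-40,0,0,0],[0,0,-80,0,0,0],[0,0,-110,0,0,0],[0,0,-110,0,0,0],[-30,25,-110,0,0,0],[-60,50,-110,0,0,0],[-90,70,-110,0,0,0],[-120,90,-110,0,0,0],[-150,110,-110,0,0,0],[-180,130,-110,0,0,0],[-210,150,-110,0,0,0],[-240,170,-110,0,0,0],[-270,190,-110,0,0,0],[-300,210,-110,0,0,0],[-330,230,-110,0,0,0],[-360,250,-110,0,0,0],[-360,250,-110,0,0,0]]]'
python3 - <<'E'
from h import *
knob()
t=bot.read_camera('top');s=bot.read_camera('side')
A=cv2.resize(t[90:260,200:490],None,fx=2.7,fy=2.7)[:,:783];B=cv2.resize(s[125:260,180:420],None,fx=1,fy=1)
# side crop below, top crop above, within 800x600
c=np.zeros((600,800,3),np.uint8);c[:310,:529]=cv2.resize(t[90:260,200:490],(529,310))
c[310:600,:516]=cv2.resize(s[130:293,180:470],(516,290))
cv2.imwrite("pics/fin.png",c)
E
```

```text
t: 24.28
ee_pos: [0.3467, -0.4552, 0.2085]
eef_rot: [0.0, 0.993, 0.12, -0.0]
ft_force: [0.5, 0.7, 0.5]
opening: 0.005
grasp_force: 0.0
on/off px brightness [((np.int64(255), np.int64(159)), np.float64(28.8)), ((np.int64(278), np.int64(133)), np.float64(79.3))]
```

View pics/fin.png

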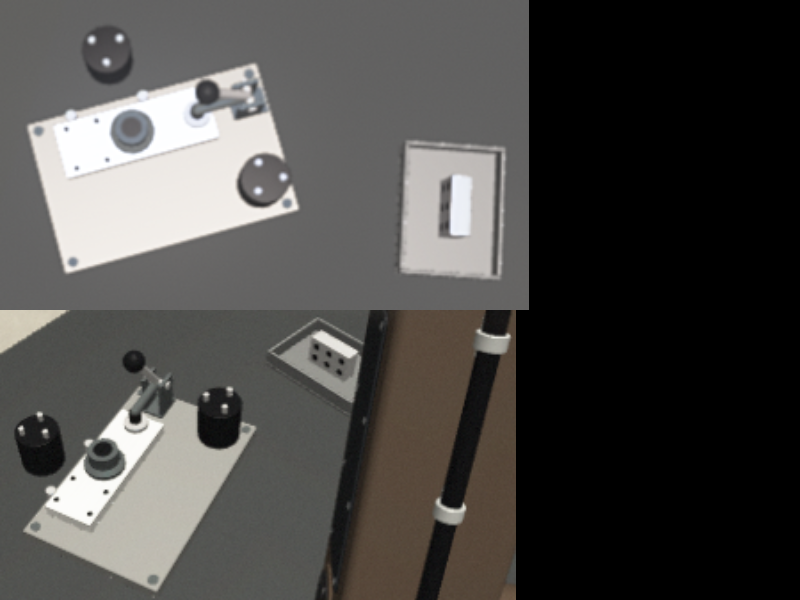

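The final picture shows the plate along both pins, the knob back on at (207,92), the block standing in the tray at (458,205), and both cylinders unmoved. One numeric check of the plate angle, then I hand the job in.

```bash
python3 - <<'E'
from h import *
p=np.array([(55,130),(67,177),(218,138)],float)/1.824+[200,90]
b=bp("top",p,.042)[:,:2]
e=b[:2].mean(0)-F(50,-60)
th=np.arctan2(e[1],e[0])-np.pi/2-FX[2];print(th,np.hypot(*e))
if abs(th)<.04:print(bot.job_done())
E
```

```text
0.016602103738125207 0.17901444543924247
the job is handed in; nothing more can be done
None
```

The job is handed in at about 24 s of the 72 s allowed: the clamp was released, the setting block put in the far tray, the plate pushed to its hard stop (camera angle about 0.017 rad, close to measurement error), and the clamp thrown back on. One early push jammed on top of the knob at about 73 N wrist force, which may count against the 40 N pressing limit. The ring gauge was never approached, but I did not check it in the final pictures.

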